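Lay out the grey standards on the spectrometer tray

ROBOT

A 7-joint arm with a two-finger parallel gripper is mounted at the origin on the work surface. World frame = base frame: x ahead of the robot, y to its left, z up, the work surface at z = 0. Lengths are in m, angles in rad, forces in N, time in s.
With the tool pointing down it reaches from about 0.425 to 0.925 m from the base axis. Payload 6.8 kg.
Tool frame: the origin (TCP) lies midway between the tips of the shut fingers; the grasp point (between the pads) lies 19 mm behind it (bot.grip_point_offset is the distance from the TCP to the grasp point, in m); z points along the fingers, y is the line along which they close (so a half turn about z gives the same grasp; the last joint's range is limited). The gripper opens to 85 mm and grips with 20 to 120 N. Pads are 22 mm wide; open, the fingers measure 114 mm over their backs; the gripper's body (76 mm by 85 mm) begins 54 mm behind the grasp point. The pads swing forward as they close: fully open they stand 13 mm farther back than shut.
Start: joints at [-1.301, 0.477, 0.022, 1.555, -0.011, 1.109, -0.083], TCP at [0.249, 0.627, 0.231] pointing down, gripper open.
Joint ranges: [-2.96, 2.96], [-0.34, 2.1], [-1.41, 1.46], [0.24, 2.44], [-1.37, 4.51], [0.17, 1.92], [-2.96, 2.96]. Speed limits (rad/s): [2.39, 2.39, 3.14, 3.14, 3.14, 3.14, 3.14].

INTERFACE

Orientations are given as [roll, pitch, yaw] about the fixed x, y, z axes, in that order (R = Rz(yaw) Ry(pitch) Rx(roll)).
In Python, from rig import telemetry, viewer, bot gives the robot as it stands.
- The arm moves only by the tool step_arm, never from a script. Its arguments are lists of equal length, an entry for each row: "linear": the shift along the tool's x, y, z as a fraction of full scale, a list of three; "rot": the turn, a rotation vector about the tool's x, y, z as a fraction of full scale, a list of three; "hand": the closure, from -1 (fully open) to 1 (shut). In form: {"linear": [[dx, dy, dz], ...], "rot": [[rx, ry, rz], ...], "hand": [hand, ...]}. A call has 1 to 10 rows; each row shifts and turns the commanded pose from where the row before left it, along the tool's axes as they then stand; what a row does not reach is not made up. Full scale, the value 1, is 0.1 m for a shift and 45 degrees for a turn. A row lasts 1/8 s, in which the tool goes at most 62.5 mm and 10.7 degrees, less where a joint would pass 70% of its speed; a pose out of reach is approached as far as the arm can. A call with a number of a shift or a turn outside -1 to 1 is refused whole. A call with a gripper value outside its range is refused whole. The fingers move at their own pace and stop on an object; "squeeze" is the grip in N (left out, the last holds). Time passes only in rows, so rows that do not move let the fingers close. It gives the time, the measured TCP pose, the force, the opening and the grip force at its end, in the units of the state.
- telemetry.observe(): the state, without advancing time (a new reading comes with each control period).
- viewer.camera(name): name is "scene" or "side" or "wrist"; returns the picture (420x560x3 uint8, red, green, blue); there is no depth.
- viewer.get_calibration(name): a dict with "camera_matrix" (3x3 intrinsics, pixels), "k1" (the pictures are not rectified: a ray, as slopes to the right and down, at radius r is drawn at 1 + k1 r^2 times it, then the intrinsics apply), "R" (3x3) and "t" (3): a world point X has camera coordinates R X + t. Camera axes: x right, y down, z forward; pixel columns grow to the right and rows downward; lengths in m; the calibration is good to about 2 mm. A picture is of the moment at which its call begins: read the wrist's pose just before it. get_calibration takes no time and is no camera call; for the wrist camera it gives the pose at the moment of the call.
- bot.close_job(): hands the job in; it is judged then, once.
The state is a dict: "time_s": time; "joints": joint angles; "dq": joint speeds; "joint_torque": joint torques, N m; "eef_pos": TCP position; "tcp_rot": TCP orientation; "ft_force": force on the tool from outside, world axes, zero at the start; "torque": the same for the moment, N m; "gripper_width": finger opening in m; "finger_force": force on a finger pad.
Only numpy, scipy, OpenCV 4.12 (cv2) and the standard library are available. Lean on these libraries where they do the work, as an engineer would, in place of code of your own. Each camera call takes 0.05 s, during which the arm holds its last target. There are 200 camera calls.

TASK

Line up the four grey reflectance standards on the tray's row of blue marks in order of shade: the white one on the mark next to the green strip, then the light grey, the dark grey, and the black one farthest from the green strip. Each must stand upright, tile up, wholly on its own mark; set them down, do not drop them, and leave the jar, the mouse and the pellet die where they are.

Things in the scene. Friction and masses are not known exactly. Their poses are not given: they have to be found in the camera images.
- std_white: loose reflectance standard with a white tile: upright round aluminium housing 38 mm across and 22 mm high with a thin black line round its foot, on top the white tile, 36 mm across, 8 mm high (30 mm overall); about 90 g. Stands on the bench, tile up. Origin: centre of the underside; z up through the tile. Round, so its yaw means nothing.
- std_light: loose reflectance standard with a light grey tile: upright round aluminium housing 38 mm across and 22 mm high with a thin black line round its foot, on top the light grey tile, 36 mm across, 8 mm high (30 mm overall); about 90 g. Stands on the bench, tile up. Origin: centre of the underside; z up through the tile. Round, so its yaw means nothing.
- std_dark: loose reflectance standard with a dark grey tile: upright round aluminium housing 38 mm across and 22 mm high with a thin black line round its foot, on top the dark grey tile, 36 mm across, 8 mm high (30 mm overall); about 90 g. Stands on the bench, tile up. Origin: centre of the underside; z up through the tile. Round, so its yaw means nothing.
- std_black: loose reflectance standard with a black tile: upright round aluminium housing 38 mm across and 22 mm high with a thin black line round its foot, on top the black tile, 36 mm across, 8 mm high (30 mm overall); about 90 g. Stands on the bench, tile up. Origin: centre of the underside; z up through the tile. Round, so its yaw means nothing.
- mark_a: flat round blue mark with a thin white edge, 58 mm across, fixed, flush with the tray's flat top (15 mm above the bench); number 1 of four that lie 72 mm apart in a straight row a, b, c, d along the tray. Origin: its centre, on the tray's top; y axis along the row from a to d, x level across it, z up.
- mark_b: flat round blue mark with a thin white edge, 58 mm across, fixed, flush with the tray's flat top (15 mm above the bench); number 2 of four that lie 72 mm apart in a straight row a, b, c, d along the tray. Origin: its centre, on the tray's top; y axis along the row from a to d, x level across it, z up.
- mark_c: flat round blue mark with a thin white edge, 58 mm across, fixed, flush with the tray's flat top (15 mm above the bench); number 3 of four that lie 72 mm apart in a straight row a, b, c, d along the tray. Origin: its centre, on the tray's top; y axis along the row from a to d, x level across it, z up.
- mark_d: flat round blue mark with a thin white edge, 58 mm across, fixed, flush with the tray's flat top (15 mm above the bench); number 4 of four that lie 72 mm apart in a straight row a, b, c, d along the tray. Origin: its centre, on the tray's top; y axis along the row from a to d, x level across it, z up.
- tray: fixed grey slab that carries the marks: 350 mm long, 78 mm wide, 15 mm high, flat top. Origin: centre of its underside, on the bench; y along its length from mark a to mark d, x across it, z up.
- green_strip: flat green strip, 66 x 24 x 4 mm, fixed across one end of the tray, its centre 47 mm beyond the centre of the end mark (a or d, it varies). A like strip in black lies across the other end. Origin: centre of its underside, on the tray's top.
- jar: bystander, loose: closed amber glass jar with a white cap, 56 mm across, 75 mm high; origin at the centre of its underside. Not to be disturbed.
- mouse: bystander, loose: black computer mouse, 100 x 58 x 32 mm, long along its x; origin at the centre of its underside. Not to be disturbed.
- die: bystander, loose: steel pellet die, round stepped foot 60 mm across with a plunger, 70 mm high; origin at the centre of its underside. Not to be disturbed.
Not all that is in view belongs to the job. What is shaped like the std_light but orange or yellow is not meant.

How it is judged:
By the outcome, as a careful person would: the job done as asked, in the order asked, and still so for the second after the job is handed in, with the robot touching nothing.
It also fails if it takes over 96 s, if anything falls off the work surface, if the arm or the gripper's body presses on something with over 40 N, if the wrist force passes 120 N, or if a joint passes its speed limit or range.

## Working session

There is one attempt and no reset: what is moved stays moved. The work goes in short steps, Python scripts to look and compute and a tool call to move; the robot and the scene stay as the last step left them, time stands still between calls to the robot, and variables do not carry over. Pictures are saved under pics/ and viewed, at most 14 in all, crops included, and the job is handed in when it is done.

Besides the shell and the picture viewer there is one more tool, called after "Request:" as a command line: name --argument value ..., lists and objects as JSON in quotes. step_arm: Moves the arm, as the interface text tells. Its arguments: {"type":"object","properties":{"linear":{"type":"array","items":{"type":"array","items":{"type":"number","minimum":-1,"maximum":1}}},"rot":{"type":"array","items":{"type":"array","items":{"type":"number","minimum":-1,"maximum":1}}},"hand":{"type":"array","items":{"type":"number"}},"squeeze":{"type":"number"}},"required":["linear","rot","hand"]}

```bash
mkdir -p pics; cat > h.py <<'E'
import numpy as np,cv2
from rig import telemetry,viewer,bot
def ray(c,uv):
    K=np.array(c["camera_matrix"]);R=np.array(c["R"]);t=np.array(c["t"])
    d=(np.array(uv,float)-K[:2,2])/[K[0,0],K[1,1]]
    s=d.copy()
    for _ in range(20): s=d/(1+c["k1"]*(s@s))
    return -R.T@t, R.T@np.array([s[0],s[1],1])
def onz(c,uv,z):
    o,d=ray(c,uv); return o+d*(z-o[2])/d[2]
def px(c,X):
    K=np.array(c["camera_matrix"]);p=np.array(c["R"])@X+np.array(c["t"]);s=p[:2]/p[2]
    s=s*(1+c["k1"]*(s@s));return s*[K[0,0],K[1,1]]+K[:2,2]
E
python3 - <<'E'
from h import *
for n in["scene","side","wrist"]:
    c=viewer.get_calibration(n);im=viewer.camera(n);cv2.imwrite(f"pics/{n}0.png",im[:,:,::-1])
    print(n,np.round(ray(c,[280,210]),2).tolist(),c["k1"],c["camera_matrix"][0][0])
s=telemetry.observe();print(s)
E
```

```text
scene [[1.05, 0.08, 0.9], [-0.55, -0.08, -0.83]] -0.0401869059140749 442.34110176705394
side [[0.48, -0.83, 0.58], [0.04, 0.85, -0.53]] -0.10805911009541705 439.84008575806934
wrist [[0.17, 0.66, 0.37], [0.32, -0.1, -0.94]] -0.06492798775939061 326.7318393466176
{'time_s': 0.15, 'joints': array([-1.30112513,  0.47767072,  0.02235773,  1.55618164, -0.01147722,
        1.10929668, -0.08311265]), 'dq': array([-5.87863414e-05, -2.30717257e-03, -1.08511956e-03, -1.93370850e-03,
       -2.73594387e-04, -4.93214725e-04,  2.22288935e-04]), 'joint_torque': array([ 2.08723206e-03, -5.96924436e+01,  1.60970874e+00, -2.81488895e+01,
        1.26174866e-02,  6.54943666e-03, -1.75599524e-05]), 'eef_pos': array([0.2488284 , 0.62699044, 0.23052674]), 'tcp_rot': array([-3.14017027e+00,  1.26773627e-04,  2.76382745e+00]), 'ft_force': array([-0.19520109,  0.11914074, -0.08268323]), 'torque': array([-0.03156186,  0.04562385, -0.02922935]), 'finger_force': 0.0, 'gripper_width': 0.08525100464123911}
```

View pics/scene0.png

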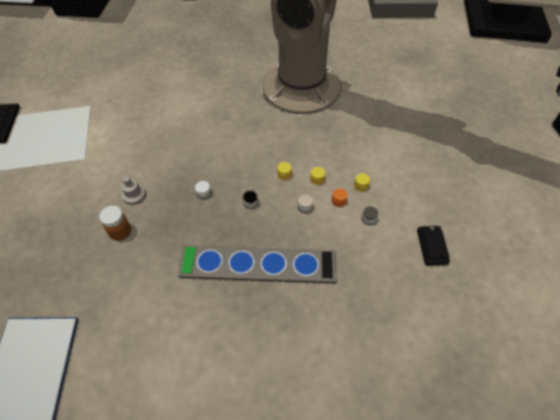

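View pics/side0.png

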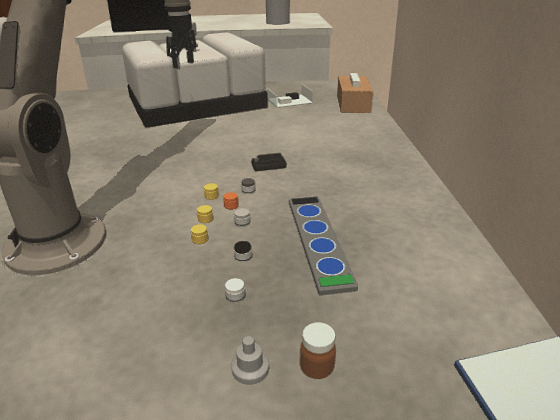

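The scene view shows the marks at about (209,261) to (306,264), with the green strip at (188,261), on the low-y side. The tiles are white (203,189), black (250,198), light (305,203) and dark (370,214). The yellow and orange pieces are decoys. The side view agrees: white (235,286), black (243,247), light (242,214), dark (248,183).

```bash
python3 - <<'E'
from h import *
I={n:cv2.imread(f"pics/{n}0.png") for n in["scene","side"]}
for n in I:
    c=viewer.get_calibration(n);hsv=cv2.cvtColor(I[n],cv2.COLOR_BGR2HSV)
    m=cv2.inRange(hsv,(105,140,80),(125,255,255))
    for k in cv2.findContours(m,0,1)[0]:
        if cv2.contourArea(k)>100:
            e=cv2.fitEllipse(k);print(n,"mark",np.round(e[0],1),np.round(onz(c,e[0],.015),4))
g={"scene":dict(white=(203,187),black=(250,196),light=(305,201),dark=(370,212)),"side":dict(white=(235,286),black=(243,247),light=(242,214),dark=(248,183))}
rows=[]
for n in I:
    r=[]
    for k,(u,v) in g[n].items():
        r.append(cv2.resize(I[n][v-16:v+19,u-17:u+18],(200,200),interpolation=0))
        c=viewer.get_calibration(n);print(n,k,np.round(onz(c,(u,v),.03),4))
    rows.append(np.hstack(r))
cv2.imwrite("pics/crop.png",np.vstack(rows))
E
```

```text
scene mark [305.5 263.9] [0.6004 0.0754 0.015 ]
scene mark [273.1 262.8] [0.6072 0.0034 0.015 ]
scene mark [241.  261.6] [ 0.6137 -0.0682  0.015 ]
scene mark [208.9 260.6] [ 0.6208 -0.1401  0.015 ]
side mark [330.  265.6] [ 0.6177 -0.1385  0.015 ]
side mark [322. 245.] [ 0.611  -0.0674  0.015 ]
side mark [314.8 226.7] [0.604  0.0044 0.015 ]
side mark [308.4 210.5] [0.5972 0.0763 0.015 ]
scene white [ 0.4314 -0.1959  0.03  ]
scene black [ 0.4433 -0.0765  0.03  ]
scene light [0.4407 0.0568 0.03  ]
scene dark [0.4522 0.2119 0.03  ]
side white [ 0.4278 -0.2053  0.03  ]
side black [ 0.4409 -0.0832  0.03  ]
side light [0.4364 0.0476 0.03  ]
side dark [0.4495 0.2013 0.03  ]
```

View pics/crop.png

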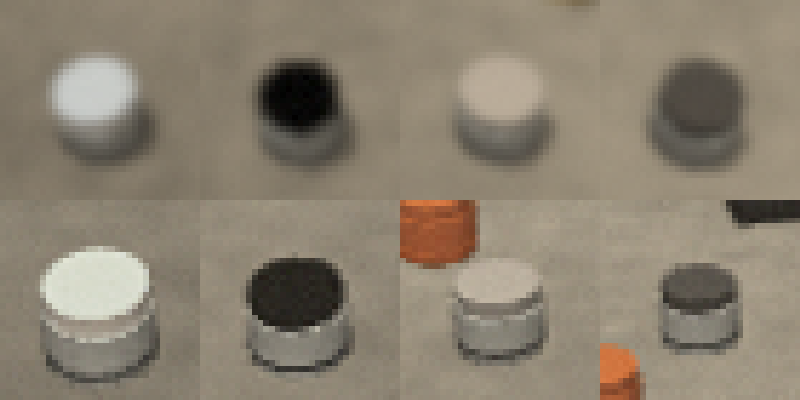

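The crop confirms all four shades. Top row is the scene view, bottom row the side view. Next I combine the tile-top centres from the two views.

```bash
python3 - <<'E'
from h import *
g={"scene":dict(white=(203,187),black=(250,196),light=(305,201),dark=(370,212)),"side":dict(white=(235,286),black=(243,247),light=(242,214),dark=(248,183))}
o={"scene":dict(white=(94,90),black=(98,93),light=(101,91),dark=(101,93)),"side":dict(white=(96,83),black=(95,92),light=(99,82),dark=(99,84))}
for k in o["side"]:
    A=np.zeros((3,3));b=np.zeros(3)
    for n in o:
        c=viewer.get_calibration(n);uv=np.array(g[n][k])-[17,16]+np.array(o[n][k])/(200/35)-.5
        p=onz(c,uv,.03);P,d=ray(c,uv);d/=np.linalg.norm(d);M=np.eye(3)-np.outer(d,d);A+=M;b+=M@P
        print(k,n,np.round(p,4))
    print("   tri",np.round(np.linalg.solve(A,b),4))
c=viewer.get_calibration("scene")
for n,uv in dict(jar=(112,214),die=(128,181),mouse=(433,245)).items(): print(n,np.round(onz(c,uv,.07 if n!="mouse" else .03),3))
E
```

```text
white scene [ 0.4295 -0.199   0.03  ]
white side [ 0.4263 -0.1996  0.03  ]
   tri [ 0.4272 -0.1992  0.0287]
black scene [ 0.4427 -0.0775  0.03  ]
black side [ 0.439  -0.0817  0.03  ]
   tri [ 0.4394 -0.0779  0.0266]
light scene [0.4389 0.057  0.03  ]
light side [0.4358 0.0573 0.03  ]
   tri [0.4368 0.0574 0.029 ]
dark scene [0.4515 0.2123 0.03  ]
dark side [0.449  0.2116 0.03  ]
   tri [0.4496 0.2128 0.0287]
jar [ 0.562 -0.371  0.07 ]
die [ 0.466 -0.365  0.07 ]
mouse [0.523 0.355 0.03 ]
```

Request:
step_arm --linear '[[0,0,0],[0,0,0],[0,0,0],[-0.2,-0.4,0],[-0.2,-0.4,0],[-0.2,-0.4,0],[-0.2,-0.4,0],[-0.2,-0.4,0],[-0.2,-0.4,0],[-0.2,-0.4,0]]' --rot '[[0,0,-0.16],[0,0,-0.16],[0,0,-0.16],[0,0,0],[0,0,0],[0,0,0],[0,0,0],[0,0,0],[0,0,0],[0,0,0]]' --hand '[-0.4,-0.4,-0.4,-0.4,-0.4,-0.4,-0.4,-0.4,-0.4,-0.4]' --squeeze 40

```text
time_s: 1.4
eef_pos: [0.3892, 0.3458, 0.2312]
tcp_rot: [-3.142, -0.0, 3.141]
ft_force: [0.1, 0.0, 0.1]
gripper_width: 0.0598
finger_force: 0.0
```

Request:
step_arm --linear '[[-0.15,-0.33,0.2],[-0.15,-0.33,0.2],[-0.15,-0.33,0.2],[-0.16,-0.34,0.2],[0,0,0.2],[0,0,0]]' --rot '[[0,0,0],[0,0,0],[0,0,0],[0,0,0],[0,0,0],[0,0,0]]' --hand '[-0.4,-0.4,-0.4,-0.4,-0.4,-0.4]'

```text
time_s: 2.15
eef_pos: [0.4487, 0.2133, 0.1301]
tcp_rot: [-3.14, -0.003, 3.14]
ft_force: [0.3, -0.2, 0.3]
gripper_width: 0.0597
finger_force: 0.0
```

```bash
python3 - <<'E'
from h import *
c=viewer.get_calibration("wrist");im=viewer.camera("wrist")[:,:,::-1].copy()
for P in [(.45,.212,.03)]: print(px(c,np.array(P)))
cv2.imwrite("pics/w1.png",im);print(telemetry.observe()["eef_pos"])
E
```

```text
[270.03962168 208.90221773]
[0.44920869 0.21425411 0.13104033]
```

View pics/w1.png

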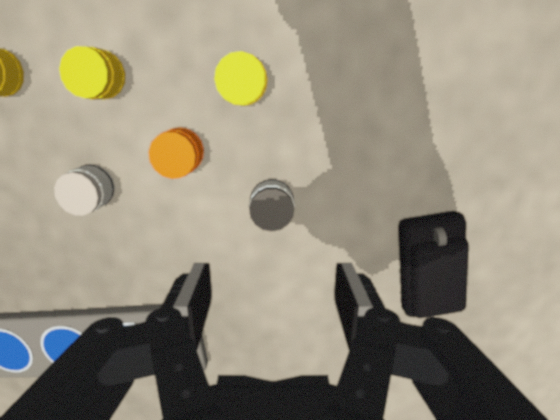

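The wrist view has the dark tile at (272,205), light at (78,193), orange at (176,154). The mouse at (433,265) is well clear.

```bash
python3 - <<'E'
from h import *
c=viewer.get_calibration("wrist")
for n,uv in dict(dark=(271.5,205),light=(77.5,193),orange=(174.5,154),y=(241,78),y2=(85,72)).items(): print(n,np.round(onz(c,uv,.03),4))
E
```

```text
dark [0.4478 0.2142 0.03  ]
light [0.4374 0.0601 0.03  ]
orange [0.4073 0.1415 0.03  ]
y [0.354  0.1931 0.03  ]
y2 [0.3477 0.0818 0.03  ]
```

Request:
step_arm --linear '[[0,0,0.3],[0,0,0.3],[0,0,0.3],[0,0,0.2],[0,0,0.1],[0,0,0.08],[0,0,0]]' --rot '[[0,0,0],[0,0,0],[0,0,0],[0,0,0],[0,0,0],[0,0,0],[0,0,0]]' --hand '[-0.4,-0.4,-0.4,-0.4,-0.4,-0.4,-0.4]'

```text
time_s: 3.08
eef_pos: [0.4498, 0.2145, 0.0035]
tcp_rot: [3.141, 0.0, 3.141]
ft_force: [-0.6, -0.0, 0.4]
gripper_width: 0.0596
finger_force: 0.0
```

Request:
step_arm --linear '[[0,0,0],[0,0,0],[0,0,0],[0,0,0],[0,0,0]]' --rot '[[0,0,0],[0,0,0],[0,0,0],[0,0,0],[0,0,0]]' --hand '[0.5,0.5,0.5,0.5,0.5]'

```text
time_s: 3.7
eef_pos: [0.4501, 0.2145, 0.0041]
tcp_rot: [3.141, 0.001, 3.141]
ft_force: [-1.3, -0.0, 6.3]
gripper_width: 0.0351
finger_force: 39.6
```

Request:
step_arm --linear '[[0,0,-0.1],[0,0,-0.2],[0,0,-0.3],[0,0,-0.2],[0,0,0]]' --rot '[[0,0,0],[0,0,0],[0,0,0],[0,0,0],[0,0,0]]' --hand '[0.5,0.5,0.5,0.5,0.5]'

```text
time_s: 4.32
eef_pos: [0.4507, 0.2148, 0.085]
tcp_rot: [3.139, 0.003, 3.141]
ft_force: [-0.4, -0.1, -0.8]
gripper_width: 0.035
finger_force: 40.1
```

```bash
python3 - <<'E'
from h import *
s=telemetry.observe();print(s["eef_pos"],s["ft_force"])
im=viewer.camera("side")[:,:,::-1];c=viewer.get_calibration("side");u,v=px(c,s["eef_pos"]).astype(int)
a=cv2.resize(im[v-60:v+40,u-50:u+50],(400,400),interpolation=2)
w=viewer.camera("wrist")[:,:,::-1][210:410,180:380]
cv2.imwrite("pics/g1.png",np.hstack([a,cv2.resize(w,(400,400))]))
E
```

```text
[0.45071551 0.21484876 0.08502599] [-0.35088586 -0.0774217  -0.764005  ]
```

View pics/g1.png

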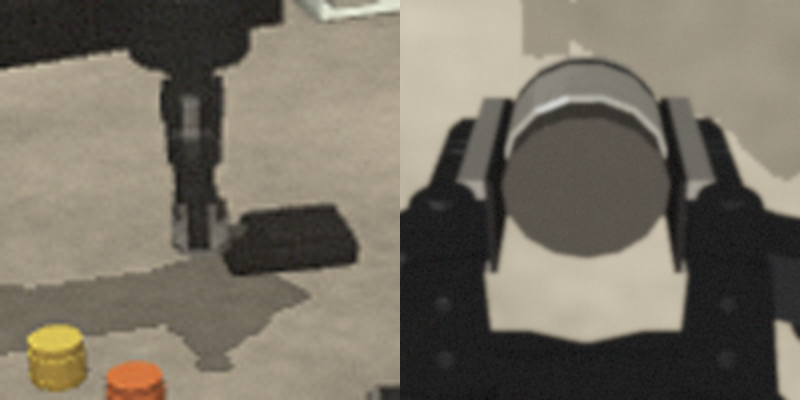

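The standard is held level, but it may sit off-centre in the pads. The tile centre is at wrist pixel (272,302). I check that offset numerically.

```bash
python3 - <<'E'
from h import *
s=telemetry.observe();c=viewer.get_calibration("wrist");e=s["eef_pos"]
for dz in(.02,.026,.03):
    print(dz,px(c,e+[0,0,dz]),np.round(onz(c,(272.5,302),e[2]+dz)-e,4),np.round(onz(c,(314.5,302),e[2]+dz)-onz(c,(230.5,302),e[2]+dz),4))
E
```

```text
0.02 [270.71808246 295.59348351] [0.0033 0.0008 0.02  ] [0.0001 0.0371 0.    ]
0.026 [270.64790009 303.79619873] [-0.0009  0.0008  0.026 ] [0.0001 0.0353 0.    ]
0.03 [270.59796196 309.63940911] [-0.0037  0.0008  0.03  ] [ 0.0001  0.0341 -0.    ]
```

Request:
step_arm --linear '[[-0.26,-0.35,0],[-0.26,-0.35,0],[-0.26,-0.35,0],[-0.26,-0.35,0],[-0.26,-0.35,0],[-0.26,-0.35,0],[0,0,0],[0,0,0]]' --rot '[[0,0,0],[0,0,0],[0,0,0],[0,0,0],[0,0,0],[0,0,0],[0,0,0],[0,0,0]]' --hand '[0.5,0.5,0.5,0.5,0.5,0.5,0.5,0.5]'

```text
time_s: 5.42
eef_pos: [0.6043, 0.0046, 0.0819]
tcp_rot: [3.141, -0.003, 3.141]
ft_force: [-0.5, 0.1, -0.6]
gripper_width: 0.0355
finger_force: 40.2
```

```bash
python3 - <<'E'
from h import *
s=telemetry.observe();c=viewer.get_calibration("wrist");im=viewer.camera("wrist")[:,:,::-1]
print(s["eef_pos"])
m=cv2.inRange(cv2.cvtColor(im,cv2.COLOR_BGR2HSV),(105,140,80),(125,255,255))
for k in cv2.findContours(m,0,1)[0]:
    if cv2.contourArea(k)>100:
        e=cv2.fitEllipse(k);print(np.round(e[0],1),np.round(e[1],1),np.round(onz(c,e[0],.015),4))
cv2.imwrite("pics/w2.png",im)
E
```

```text
[0.60430517 0.00456428 0.08194254]
[ 71.3 242.2] [56.6 72.3] [ 0.6193 -0.1399  0.015 ]
[167.4 234. ] [63.3 72.7] [ 0.6127 -0.0683  0.015 ]
[269.2 219.7] [54.8 77. ] [0.6021 0.0031 0.015 ]
[373.8 215.9] [65.7 74.3] [0.5995 0.075  0.015 ]
```

View pics/w2.png

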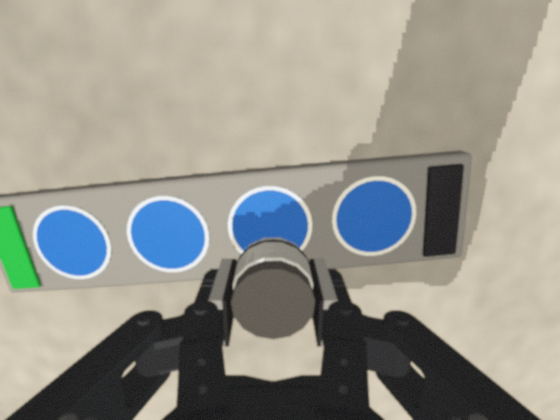

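The wrist view confirms the marks to within 1 mm. Mark c is at about (0.606, 0.0035) and the standard hangs above it. Now I lower it.

Request:
step_arm --linear '[[-0.02,0,0.25],[0,-0.01,0.2],[0,0,0.1],[0,0,0.04],[0,0,0],[0,0,0]]' --rot '[[0,0,0],[0,0,0],[0,0,0],[0,0,0],[0,0,0],[0,0,0]]' --hand '[0.5,0.5,0.5,0.5,0.5,0.5]'

```text
time_s: 6.22
eef_pos: [0.608, 0.0031, 0.0249]
tcp_rot: [3.141, 0.001, 3.141]
ft_force: [-0.3, 0.1, -0.0]
gripper_width: 0.0351
finger_force: 40.2
```

Request:
step_arm --linear '[[0.01,0,0.02],[0,0,0.02],[0,0,0],[0,0,0]]' --rot '[[0,0,0],[0,0,0],[0,0,0],[0,0,0]]' --hand '[0.5,0.5,0.5,0.5]'

```text
time_s: 6.72
eef_pos: [0.6065, 0.0031, 0.0203]
tcp_rot: [3.142, -0.0, 3.141]
ft_force: [-0.2, 1.0, -0.3]
gripper_width: 0.035
finger_force: 40.2
```

Request:
step_arm --linear '[[0,0,0.01],[0,0,0],[0,0,0.01],[0,0,0]]' --rot '[[0,0,0],[0,0,0],[0,0,0],[0,0,0]]' --hand '[0.5,0.5,0.5,0.5]'

```text
time_s: 7.22
eef_pos: [0.6065, 0.0031, 0.0192]
tcp_rot: [3.141, 0.0, 3.141]
ft_force: [-3.2, 0.8, 7.0]
gripper_width: 0.0355
finger_force: 41.2
```

Contact is at 7 N. Release and lift.

Request:
step_arm --linear '[[0,0,0],[0,0,0],[0,0,0],[0,0,-0.2],[0,0,-0.3],[0,0,-0.3],[0.25,0.09,0],[0.25,0.09,0],[0.25,0.09,0],[0,0,0]]' --rot '[[0,0,0],[0,0,0],[0,0,0],[0,0,0],[0,0,0],[0,0,0],[0,0,0],[0,0,0],[0,0,0],[0,0,0]]' --hand '[-0.4,-0.4,-0.4,-0.4,-0.4,-0.4,-0.4,-0.4,-0.4,-0.4]'

```text
time_s: 8.48
eef_pos: [0.5302, 0.0309, 0.0994]
tcp_rot: [3.141, -0.0, -3.141]
ft_force: [0.6, 0.6, -0.0]
gripper_width: 0.0598
finger_force: 0.0
```

```bash
python3 - <<'E'
from h import *
s=telemetry.observe();print(s["eef_pos"])
im=viewer.camera("wrist")[:,:,::-1];sc=viewer.camera("scene")[:,:,::-1]
cv2.imwrite("pics/w3.png",np.hstack([cv2.resize(im,(400,300)),cv2.resize(sc[150:300,150:400],(400,300)) ]))
E
```

```text
[0.53023543 0.03094727 0.09943157]
```

View pics/w3.png

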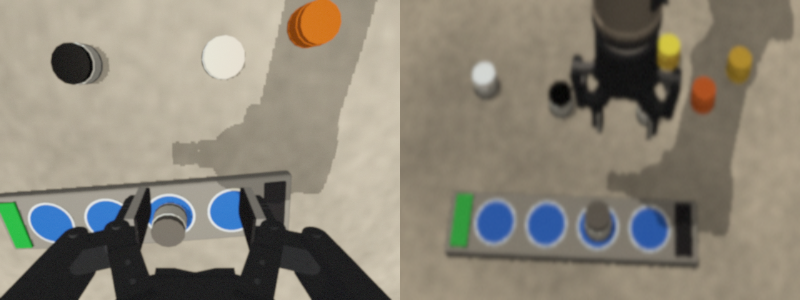

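Dark stands on mark c, third from the green strip. Light shows at about (313,80) and black at about (98,88) in wrist pixels. I measure both more exactly.

```bash
python3 - <<'E'
from h import *
c=viewer.get_calibration("wrist")
for n,uv in dict(light=(313,79),black=(98,88)).items(): print(n,np.round(onz(c,uv,.03),4))
print(np.round(onz(c,(168*1.4,232*1.4),.045),4))
E
```

```text
light [0.4399 0.0558 0.03  ]
black [ 0.4435 -0.0777  0.03  ]
[0.6084 0.0034 0.045 ]
```

Request:
step_arm --linear '[[0.3,0.09,0],[0.3,0.09,0],[0.3,0.08,0.1],[0.02,0,0.3],[0,0,0.3],[0,0,0.15],[0,0,0.08],[0,0,0],[0,0,0]]' --rot '[[0,0,0],[0,0,0],[0,0,0],[0,0,0],[0,0,0],[0,0,0],[0,0,0],[0,0,0],[0,0,0]]' --hand '[-0.4,-0.4,-0.4,-0.4,-0.4,-0.4,-0.4,-0.4,-0.4]'

```text
time_s: 9.7
eef_pos: [0.4402, 0.0563, 0.0059]
tcp_rot: [3.141, 0.001, 3.141]
ft_force: [0.0, -0.3, -0.2]
gripper_width: 0.06
finger_force: 0.0
```

Request:
step_arm --linear '[[0.01,0,0.03],[0,0,0],[0,0,0],[0,0,0],[0,0,0],[0,0,0]]' --rot '[[0,0,0],[0,0,0],[0,0,0],[0,0,0],[0,0,0],[0,0,0]]' --hand '[-0.4,-0.4,0.5,0.5,0.5,0.5]'

```text
time_s: 10.45
eef_pos: [0.4386, 0.0563, 0.0026]
tcp_rot: [3.141, 0.0, 3.141]
ft_force: [-1.5, -0.6, 5.1]
gripper_width: 0.0351
finger_force: 39.4
```

Request:
step_arm --linear '[[0,0,-0.1],[0,0,-0.2],[0,0,-0.3],[0,0,-0.2],[-0.25,-0.18,0],[-0.25,-0.18,0],[-0.25,-0.18,0],[-0.25,-0.18,0],[0,0,0],[0,0,0]]' --rot '[[0,0,0],[0,0,0],[0,0,0],[0,0,0],[0,0,0],[0,0,0],[0,0,0],[0,0,0],[0,0,0],[0,0,0]]' --hand '[0.5,0.5,0.5,0.5,0.5,0.5,0.5,0.5,0.5,0.5]'

```text
time_s: 11.7
eef_pos: [0.5377, -0.0155, 0.0823]
tcp_rot: [3.141, -0.001, 3.141]
ft_force: [-0.7, 0.1, -0.7]
gripper_width: 0.035
finger_force: 40.2
```

Request:
step_arm --linear '[[-0.25,-0.17,0],[-0.25,-0.18,0],[-0.25,-0.17,0],[0,0,0],[0,0,0.3],[0,0,0.2],[0,0,0.08],[0,0,0],[0,0,0]]' --rot '[[0,0,0],[0,0,0],[0,0,0],[0,0,0],[0,0,0],[0,0,0],[0,0,0],[0,0,0],[0,0,0]]' --hand '[0.5,0.5,0.5,0.5,0.5,0.5,0.5,0.5,0.5]'

```text
time_s: 12.82
eef_pos: [0.614, -0.0679, 0.0251]
tcp_rot: [-3.142, 0.001, 3.141]
ft_force: [-0.1, -0.6, -0.1]
gripper_width: 0.0351
finger_force: 40.2
```

Request:
step_arm --linear '[[0.01,0,0.03],[0,0,0.02],[0,0,0.01],[0,0,0],[0,0,0.01],[0,0,0]]' --rot '[[0,0,0],[0,0,0],[0,0,0],[0,0,0],[0,0,0],[0,0,0]]' --hand '[0.5,0.5,0.5,0.5,0.5,0.5]'

```text
time_s: 13.58
eef_pos: [0.6126, -0.0679, 0.0177]
tcp_rot: [3.142, 0.0, 3.141]
ft_force: [-1.0, -0.3, 3.8]
gripper_width: 0.0356
finger_force: 40.7
```

Request:
step_arm --linear '[[0,0,0],[0,0,0],[0,0,0],[0,0,-0.2],[0,0,-0.3],[0,0,-0.3],[0.3,-0.02,0],[0.3,-0.02,0],[0.3,-0.02,0],[0,0,0]]' --rot '[[0,0,0],[0,0,0],[0,0,0],[0,0,0],[0,0,0],[0,0,0],[0,0,0],[0,0,0],[0,0,0],[0,0,0]]' --hand '[-0.2,-0.2,-0.2,-0.2,-0.2,-0.4,-0.4,-0.4,-0.4,-0.4]'

```text
time_s: 14.82
eef_pos: [0.5206, -0.0743, 0.0985]
tcp_rot: [3.141, -0.0, 3.14]
ft_force: [0.2, 0.5, -0.0]
gripper_width: 0.0599
finger_force: 0.0
```

```bash
python3 - <<'E'
from h import *
s=telemetry.observe();print(s["eef_pos"])
c=viewer.get_calibration("wrist");print(px(c,np.array([.4425,-.078,.03])),px(c,np.array([.6126,-.068,.045])))
im=viewer.camera("wrist")[:,:,::-1];cv2.imwrite("pics/w4.png",im)
E
```

```text
[ 0.52064173 -0.07430106  0.09845472]
[264.78612648 103.95366696] [280.32440913 343.55195148]
```

View pics/w4.png

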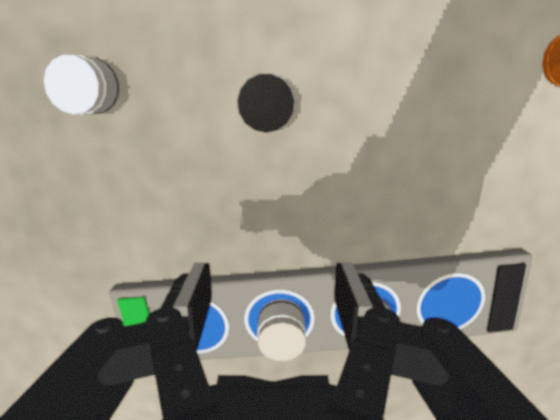

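The light standard is on mark b, with its tile at (282,340). Black at (266,102) is where expected. White is at (72,84).

Request:
step_arm --linear '[[0.26,-0.01,0],[0.26,-0.01,0],[0.26,-0.01,0.1],[0,0,0.3],[0,0,0.3],[0,0,0.15],[0,0,0.08],[0,0,0],[0,0,0]]' --rot '[[0,0,0],[0,0,0],[0,0,0],[0,0,0],[0,0,0],[0,0,0],[0,0,0],[0,0,0],[0,0,0]]' --hand '[-0.4,-0.4,-0.4,-0.4,-0.4,-0.4,-0.4,-0.4,-0.4]'

```text
time_s: 16.0
eef_pos: [0.4451, -0.0768, 0.0049]
tcp_rot: [-3.142, 0.001, 3.141]
ft_force: [-0.5, -0.3, -0.0]
gripper_width: 0.0598
finger_force: 0.0
```

Request:
step_arm --linear '[[0.03,0,0.02],[0,0,0],[0,0,0],[0,0,0],[0,0,0],[0,0,0]]' --rot '[[0,0,0],[0,0,0],[0,0,0],[0,0,0],[0,0,0],[0,0,0]]' --hand '[-0.4,-0.4,0.5,0.5,0.5,0.5]'

```text
time_s: 16.75
eef_pos: [0.4415, -0.0768, 0.0026]
tcp_rot: [3.141, 0.0, 3.141]
ft_force: [-2.0, -0.8, 5.1]
gripper_width: 0.0352
finger_force: 39.4
```

Request:
step_arm --linear '[[0,0,-0.1],[0,0,-0.2],[0,0,-0.3],[0,0,-0.2],[-0.31,0.3,0],[-0.31,0.3,0],[-0.31,0.3,0],[-0.31,0.3,0],[-0.31,0.3,0],[0,0,0]]' --rot '[[0,0,0],[0,0,0],[0,0,0],[0,0,0],[0,0,0],[0,0,0],[0,0,0],[0,0,0],[0,0,0],[0,0,0]]' --hand '[0.5,0.5,0.5,0.5,0.5,0.5,0.5,0.5,0.5,0.5]'

```text
time_s: 18.0
eef_pos: [0.5986, 0.077, 0.0828]
tcp_rot: [3.14, 0.002, -3.138]
ft_force: [-0.3, -0.1, -0.9]
gripper_width: 0.0357
finger_force: 40.2
```

Request:
step_arm --linear '[[0,0,0],[0,0,0]]' --rot '[[0,0,0],[0,0,0]]' --hand '[0.5,0.5]'

```text
time_s: 18.25
eef_pos: [0.5957, 0.0717, 0.0824]
tcp_rot: [-3.141, -0.001, 3.139]
ft_force: [0.4, 0.1, -0.5]
gripper_width: 0.0356
finger_force: 40.2
```

Request:
step_arm --linear '[[-0.03,0.04,0],[0,0,0.3],[0,0,0.2],[0,0,0.08],[0,0,0],[0,0,0]]' --rot '[[0,0,0],[0,0,0],[0,0,0],[0,0,0],[0,0,0],[0,0,0]]' --hand '[0.5,0.5,0.5,0.5,0.5,0.5]'

```text
time_s: 19.0
eef_pos: [0.6002, 0.0771, 0.025]
tcp_rot: [3.141, 0.001, 3.141]
ft_force: [-0.9, 0.6, -0.5]
gripper_width: 0.0355
finger_force: 40.2
```

Request:
step_arm --linear '[[0,0,0.03],[0,0,0.02],[0,0,0.01],[0,0,0],[0,0,0]]' --rot '[[0,0,0],[0,0,0],[0,0,0],[0,0,0],[0,0,0]]' --hand '[0.5,0.5,0.5,0.5,0.5]'

```text
time_s: 19.62
eef_pos: [0.5996, 0.0771, 0.0183]
tcp_rot: [3.142, 0.0, 3.141]
ft_force: [-0.1, -0.1, -0.5]
gripper_width: 0.0357
finger_force: 40.2
```

Request:
step_arm --linear '[[0,-0.01,0.01],[0,0,0],[0,0,0]]' --rot '[[0,0,0],[0,0,0],[0,0,0]]' --hand '[0.5,0.5,0.5]'

```text
time_s: 20.0
eef_pos: [0.5997, 0.0766, 0.0177]
tcp_rot: [3.141, 0.0, 3.141]
ft_force: [-2.2, 0.8, 5.6]
gripper_width: 0.0354
finger_force: 40.8
```

Request:
step_arm --linear '[[0,0,0],[0,0,0],[0,0,0],[0,0,-0.2],[0,0,-0.3],[0,0,-0.3],[0.2,-0.32,0],[0.2,-0.32,0],[0.2,-0.32,0],[0,0,0]]' --rot '[[0,0,0],[0,0,0],[0,0,0],[0,0,0],[0,0,0],[0,0,0],[0,0,0],[0,0,0],[0,0,0],[0,0,0]]' --hand '[-0.2,-0.2,-0.2,-0.2,-0.2,-0.4,-0.4,-0.4,-0.4,-0.4]'

```text
time_s: 21.25
eef_pos: [0.5382, -0.0232, 0.0986]
tcp_rot: [-3.14, 0.0, 3.136]
ft_force: [-0.4, -0.1, 0.2]
gripper_width: 0.0597
finger_force: 0.0
```

Request:
step_arm --linear '[[0.18,-0.36,0],[0.18,-0.36,0],[0.18,-0.36,0],[0.17,-0.36,0],[0.17,-0.34,0],[0,0,0],[0,0,0]]' --rot '[[0,0,0],[0,0,0],[0,0,0],[0,0,0],[0,0,0],[0,0,0],[0,0,0]]' --hand '[-0.4,-0.4,-0.4,-0.4,-0.4,-0.4,-0.4]'

```text
time_s: 22.12
eef_pos: [0.4525, -0.197, 0.098]
tcp_rot: [3.141, 0.002, -3.142]
ft_force: [0.5, 0.3, 0.3]
gripper_width: 0.0599
finger_force: 0.0
```

```bash
python3 - <<'E'
from h import *
s=telemetry.observe();print(s["eef_pos"])
c=viewer.get_calibration("wrist");print(px(c,np.array([.428,-.199,.03])))
im=viewer.camera("wrist")[:,:,::-1];sc=viewer.camera("scene")[:,:,::-1]
m=cv2.inRange(im,(190,190,190),(255,255,255))
for k in cv2.findContours(m,0,1)[0]:
    if cv2.contourArea(k)>600:
        e=cv2.fitEllipse(k);print(np.round(e[0],1),np.round(e[1],1),np.round(onz(c,e[0],.03),4))
cv2.imwrite("pics/w5.png",np.hstack([cv2.resize(im,(400,300)),cv2.resize(sc[150:300,150:400],(400,300)) ]))
E
```

```text
[ 0.45253426 -0.19698275  0.09798017]
[268.19662447 187.53490644]
[ 16.7 378.9] [35.3 43.7] [ 0.6051 -0.427   0.03  ]
[266.7 186.5] [48.6 53.1] [ 0.4273 -0.2     0.03  ]
```

View pics/w5.png

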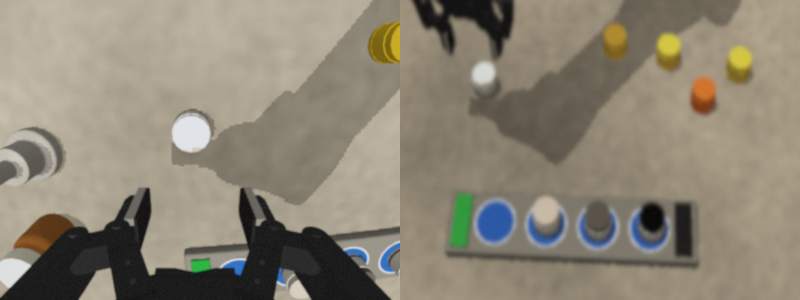

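Light, dark and black stand on marks b, c and d. White is at (0.428, -0.1995), with the wrist pixel (267,187) matching. Now I pick it up.

Request:
step_arm --linear '[[0.25,-0.02,0.1],[0,0,0.3],[0,0,0.3],[0,0,0.15],[0,0,0.08],[0,0,0],[0,0,0]]' --rot '[[0,0,0],[0,0,0],[0,0,0],[0,0,0],[0,0,0],[0,0,0],[0,0,0]]' --hand '[-0.4,-0.4,-0.4,-0.4,-0.4,-0.4,-0.4]'

```text
time_s: 23.1
eef_pos: [0.427, -0.1999, 0.005]
tcp_rot: [-3.141, 0.001, 3.141]
ft_force: [-0.1, 0.9, 0.4]
gripper_width: 0.0596
finger_force: 0.0
```

Request:
step_arm --linear '[[0,0,0.02],[0,0,0],[0,0,0],[0,0,0],[0,0,0],[0,0,0]]' --rot '[[0,0,0],[0,0,0],[0,0,0],[0,0,0],[0,0,0],[0,0,0]]' --hand '[-0.4,-0.4,0.5,0.5,0.5,0.5]'

```text
time_s: 23.85
eef_pos: [0.4264, -0.1998, 0.0026]
tcp_rot: [3.142, 0.0, 3.141]
ft_force: [-1.5, 0.4, 5.4]
gripper_width: 0.0356
finger_force: 39.5
```

Target (0.619, -0.1395): dx +0.192, dy +0.060.

Request:
step_arm --linear '[[0,0,-0.1],[0,0,-0.2],[0,0,-0.3],[0,0,-0.2],[-0.38,0.12,0],[-0.38,0.12,0],[-0.38,0.12,0],[-0.38,0.12,0],[-0.38,0.12,0],[0,0,0]]' --rot '[[0,0,0],[0,0,0],[0,0,0],[0,0,0],[0,0,0],[0,0,0],[0,0,0],[0,0,0],[0,0,0],[0,0,0]]' --hand '[0.5,0.5,0.5,0.5,0.5,0.5,0.5,0.5,0.5,0.5]'

```text
time_s: 25.1
eef_pos: [0.6192, -0.1375, 0.0826]
tcp_rot: [3.141, 0.002, -3.139]
ft_force: [-0.5, -0.4, -0.9]
gripper_width: 0.0352
finger_force: 40.2
```

Request:
step_arm --linear '[[0,0,0],[0,0,0]]' --rot '[[0,0,0],[0,0,0]]' --hand '[0.5,0.5]'

```text
time_s: 25.35
eef_pos: [0.615, -0.1408, 0.0823]
tcp_rot: [-3.141, -0.001, 3.139]
ft_force: [0.4, 0.3, -0.8]
gripper_width: 0.0354
finger_force: 40.2
```

Request:
step_arm --linear '[[-0.03,0,0],[0,0,0.3],[0,0,0.2],[0,0,0.08],[0,0,0],[0,0,0]]' --rot '[[0,0,0],[0,0,0],[0,0,0],[0,0,0],[0,0,0],[0,0,0]]' --hand '[0.5,0.5,0.5,0.5,0.5,0.5]'

```text
time_s: 26.1
eef_pos: [0.62, -0.1401, 0.025]
tcp_rot: [-3.141, 0.001, 3.141]
ft_force: [0.0, -0.4, -0.2]
gripper_width: 0.0353
finger_force: 40.2
```

Request:
step_arm --linear '[[0,0,0.03],[0,0,0.02],[0,0,0.01],[0,0,0.01],[0,0,0],[0,0,0]]' --rot '[[0,0,0],[0,0,0],[0,0,0],[0,0,0],[0,0,0],[0,0,0]]' --hand '[0.5,0.5,0.5,0.5,0.5,0.5]'

```text
time_s: 26.85
eef_pos: [0.6193, -0.1399, 0.0177]
tcp_rot: [3.141, 0.0, 3.141]
ft_force: [-2.6, 0.5, 5.5]
gripper_width: 0.0353
finger_force: 40.8
```

Request:
step_arm --linear '[[0,0,0],[0,0,0],[0,0,0],[0,0,-0.2],[0,0,-0.3],[0,0,-0.3],[0.25,0,-0.3],[0.25,0,-0.2],[0.25,0,0],[0.25,0,0]]' --rot '[[0,0,0],[0,0,0],[0,0,0],[0,0,0],[0,0,0],[0,0,0],[0,0,0],[0,0,0],[0,0,0],[0,0,0]]' --hand '[-0.2,-0.2,-0.2,-0.2,-0.2,-0.2,-0.2,-0.2,-0.2,-0.2]'

```text
time_s: 28.1
eef_pos: [0.5191, -0.14, 0.1491]
tcp_rot: [-3.141, 0.003, 3.141]
ft_force: [-0.4, 0.1, -1.1]
gripper_width: 0.0515
finger_force: 0.0
```

```bash
python3 - <<'E'
from h import *
s=telemetry.observe();print(s["eef_pos"],s["ft_force"])
sc=viewer.camera("scene")[:,:,::-1];sd=viewer.camera("side")[:,:,::-1]
cv2.imwrite("pics/f.png",np.hstack([cv2.resize(sc[235:295,170:350],(400,133+0)),np.zeros((133,0,3),np.uint8)]) if 0 else np.vstack([cv2.resize(sc[225:300,170:350],(720,300),interpolation=2),cv2.resize(sd[175:300,170:470],(720,300),interpolation=2)]))
E
```

```text
[ 0.51911507 -0.13998664  0.14909961] [-0.41835194  0.06074946 -1.08395825]
```

View pics/f.png

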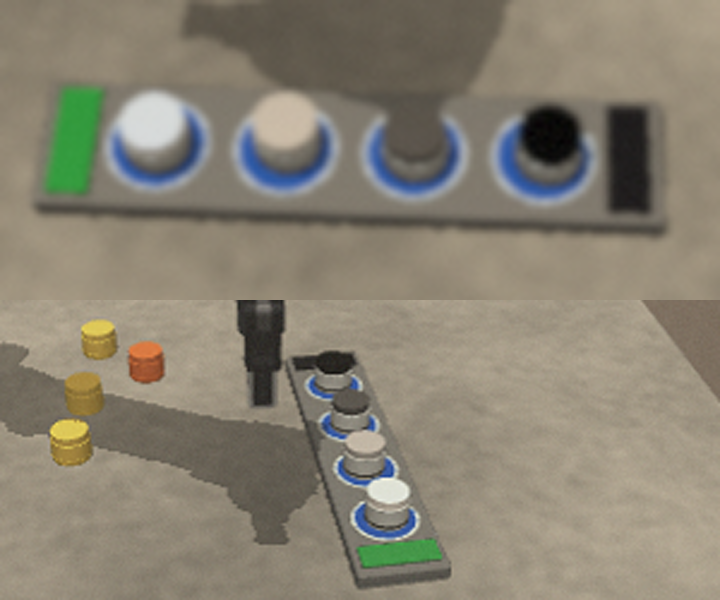

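All four stand upright inside their marks in the right order: green strip, white, light, dark, black. The gripper is clear, so I hand in.

```bash
python3 -c "
from rig import bot
print(bot.close_job())"
```

```text
the job is handed in; nothing more can be done
None
```

The job is handed in: white, light grey, dark grey and black stand upright on the marks in that order from the green strip, set down gently, with the jar, mouse and die not touched by any move.

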